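Crimp the ferrule of the long handle in the lever press

TASK

Crimp the ferrule of the longer of the two wooden handles: lay the handle in the press's two V-rests with its steel ferrule end under the die, let go of it, and wind the crank wheel clockwise until the end pad pushes the handle along and clamps it firmly against the end plate. Then pull the lever through its full stroke towards you and ease it back, taking about three seconds and never letting it fly, until it is fully home. Leave the handle clamped in the press and all other things where they are.

Things in the scene. Friction and masses are not known exactly. Their poses are not given: they have to be found in the camera images.
- press: Grey cast-iron bench press, fixed, 380 mm long (y) by 100 mm (x -40..60), turned slightly. Origin on the table below the rests' line; +x away from the robot, +y to its left, z up. 'Press (x,y,z)' below is mm in this frame. Bed top z=45. Over the ferrule: column x=40..110 and overhanging head x=-45..110, z=185..255, both y=105..190. Lever bearing: x=-110..-20, y=160..204, z to 174.
- rests (a point): Where a handle lies in the press: point on its axis (along press y, x=0, z=85 mm), midway between two steel 90-degree V-rests open upwards, 42 mm across the top at z=84; press (0,41,85). The rests are at y=-3..13 and y=70..86; between them the bed is clear for fingers.
- end_plate (a point): Centre of the steel end plate's face, which looks to press -y: press (0,150,85) mm. Plate x -25..25, y 150..164, z 45..115. The ferrule's end is clamped against it.
- die_face (a point): Centre of the underside of the steel die, 34 mm (x) by 26 mm (y), hanging under the press head: press (0,130,151) mm with the lever home; it goes down 50 mm with the lever's full stroke, ending 4 mm clear of the ferrule.
- ledge (a point): Middle of the lower front edge of the steel ledge over the crank wheel: press (-82,-137,210) mm. The ledge covers x=-82..80, y=-195..-80, top z=218, with a block of dies to z=260 at x=0..60. It leaves no room for an upright gripper on the crank: lean the tool's back 25 to 40 degrees towards the robot.
- end_pad: Sliding clamp pad at the right end of the press: steel disc of 32 mm diameter, axis along press y at x=0, z=85 mm. Origin: centre of its face, looking to press +y; behind it a block to z=105. It stands at press y = -60 mm + 12 mm per rad of the crank; clockwise winding moves it to +y. With the 160 mm handle clamped its face is at y=-10 mm, crank about 4.2 rad.
- crank (a joint): Angle of the crank wheel (rad), 0 to 6.6, growing as it is wound clockwise as seen from the robot. At 0 the crank handle stands 1.2 rad anticlockwise of straight up. It stays where it is left; turning takes about 3 N at the crank handle.
- wheel_centre (a point): Centre of the spoked steel crank wheel, 112 mm diameter, 12 mm thick, facing the robot, axis along press x: press (-63,-115,125) mm.
- crank_grip (a point): Middle of the wheel's crank handle: black cylinder sleeve that spins freely, 22 mm diameter, 46 mm long, axis along press x, sticking out of the wheel towards the robot (press x=-122..-76 mm), 45 mm from the wheel's axis.
- lever (a joint): Angle of the press lever (rad): 0 = home, upright but leaning 10 degrees away from the robot; 1.0 = end of its stroke, pulled towards the robot. A spring (6 N at the grip at home, 12 N at full stroke) pulls it home.
- lever_axis (a point): Point on the lever's hinge axis, in the plane of the lever arm; the axis is parallel to press y: press (-85,212,150) mm.
- lever_grip (a point): Middle of the lever's black cross grip: cylinder sleeve that spins freely, 24 mm diameter, 66 mm long, axis along press y (y=229..295 mm), 170 mm from the lever's axis. Lever home: press (-56,262,318); full stroke: about (-210,262,265) mm. The steel lever arm, 14 mm thick, is at y=205..219.
- handle_long: The longer handle, 160 mm, loose: grip of light wood, octagonal, 32 mm across flats, 115 mm long, then a round steel ferrule of 24 mm diameter and 45 mm long. Origin: on its axis, halfway along; its x axis points along it to the ferrule end (wood from x=-80 to 35 mm, ferrule 35 to 80). About 0.16 kg. It starts lying flat on the table, axis at z=16 mm.
- long_tip (a point): Centre of the ferrule's end face of the longer handle, 80 mm from its origin. It meets the end plate at press y=150 mm.
- handle_short: The shorter handle, 110 mm (65 mm of octagonal wood, 45 mm ferrule), otherwise like the longer one; not to be used. Origin on its axis halfway along, x to the ferrule. The two handles may lie in either of two places: one on the robot's left in front of the press, one to the right of the press.
- glue: White bottle, 48 mm diameter, 130 mm tall, standing. Bystander. Origin under its centre.
- wax: Metal tin, 70 mm diameter, 70 mm tall, standing. Bystander. Origin under its centre.
- oil: Amber bottle, 44 mm diameter, 120 mm tall, standing. Bystander. Origin under its centre.
- mallet: Wooden mallet lying down: head 100 mm long (its x), 60 mm diameter, handle 140 mm towards its -y. Bystander. Origin under the middle of the head.
- brush: Bench brush lying on the table along its x, under 40 mm high. Bystander. Origin under its centre.
- spanner: Spanner lying on the table to the left of the press, along its x. Bystander. Origin under its centre.

How it is judged:
By the outcome, as a careful person would: the job done as asked, in the order asked, and still so for the second after the job is handed in, with the robot touching nothing.
It also fails if it takes over 72 s, if anything falls off the work surface, if the arm or the gripper's body presses on something with over 40 N, if the wrist force passes 120 N, or if a joint passes its speed limit or range.

ROBOT

A 6-joint arm with a two-finger parallel gripper is mounted at the origin on the work surface. World frame = base frame: x ahead of the robot, y to its left, z up, the work surface at z = 0. Lengths are in m, angles in rad, forces in N, time in s.
With the tool pointing down it reaches from about 0.4 to 0.825 m from the base axis. Payload 7 kg.
Tool frame: the origin (TCP) lies midway between the tips of the shut fingers; the grasp point (between the pads) lies hold_point_z behind it (hold_point_z is the distance from the TCP to the grasp point, in m); z points along the fingers, y is the line along which they close (so a half turn about z gives the same grasp; the last joint's range is limited). The gripper opens to 85 mm and grips with 20 to 120 N. Pads are 22 mm wide; open, the fingers measure 114 mm over their backs; the gripper's body (76 mm by 85 mm) begins 54 mm behind the grasp point. The pads swing forward as they close: fully open they stand 13 mm farther back than shut.
Start: joints at [-0.949, 0.359, 0.012, 0, -1.224, -0.288], TCP at [0.221, -0.638, 0.231] pointing down, gripper open.
Joint ranges: [-3.07, 3.07], [-1.43, 2.12], [-1.02, 1.25], [-3.03, 1.67], [-3.05, -0], [-3.03, 3.03]. Speed limits (rad/s): [2.39, 2.39, 3.01, 3.14, 3.14, 3.14].

INTERFACE

Orientations are given as [roll, pitch, yaw] about the fixed x, y, z axes, in that order (R = Rz(yaw) Ry(pitch) Rx(roll)).
In Python, from plant import get_state, grab_frame, finish_job, hold_point_z gives the robot as it stands. The module is installed in compiled form; this text tells all that it offers.
- The arm moves only by the tool servo_tool, never from a script. Its argument "moves" is a list of rows, each a list of 7 numbers: the shift along the tool's x, y, z in m, then the turn, a rotation vector about the tool's x, y, z in rad, then the finger opening in m, from 0 to 0.0854. In form: [[dx, dy, dz, rx, ry, rz, jaw], ...]. A call has 1 to 12 rows; each row is the pose to reach, as a shift and turn from the pose commanded when the call began, along the tool's axes at that moment; what a row does not reach only later rows make up. A row lasts 1/10 s, in which the tool goes at most 50 mm and 8.59 degrees, less where a joint would pass 70% of its speed; a pose out of reach is approached as far as the arm can. A call with a gripper value outside its range is refused whole. The fingers move at their own pace and stop on an object; "newtons" is the grip in N (left out, the last holds). Time passes only in rows, so rows that repeat a pose let the fingers close. It gives the time, the measured TCP pose, the force, the opening and the grip force at its end, in the units of the state.
- get_state(): the state, without advancing time (a new reading comes with each control period).
- grab_frame(name): name is "scene" or "top" or "wrist"; returns a dict with "pixels" (480x640x3 uint8, red, green, blue), "z_map" (480x640 float32, m along the optical axis (not along the pixel's ray), 0 where there is no reading), "K" (3x3 intrinsics, pixels), "xyz" and "rotation" of the camera in the world; the wrist camera has in their place "mount" (4x4, takes a point from camera to tool coordinates, whose origin is the TCP and whose axes are the flange's). Camera axes: x right, y down, z forward; pixel columns grow to the right and rows downward; lengths in m; the calibration is good to about 2 mm. A picture is of the moment at which its call begins: read the wrist's pose just before it.
- finish_job(): hands the job in; it is judged then, once.
The state is a dict: "t": time; "qpos": joint angles; "joint_velocities": joint speeds; "joint_torque": joint torques, N m; "position": TCP position; "ee_rot": TCP orientation; "force": force on the tool from outside, world axes, zero at the start; "moment": the same for the moment, N m; "width": finger opening in m; "gripper_force": force on a finger pad.
Only numpy, scipy, OpenCV 4.12 (cv2) and the standard library are available. Lean on these libraries where they do the work, as an engineer would, in place of code of your own. Each camera call takes 0.05 s, during which the arm holds its last target. There are 200 camera calls.

## Working session

There is one attempt and no reset: what is moved stays moved. The work goes in short steps, Python scripts to look and compute and a tool call to move; the robot and the scene stay as the last step left them, time stands still between calls to the robot, and variables do not carry over. Pictures are saved under pics/ and viewed, at most 10 in all, crops included, and the job is handed in when it is done.

Besides the shell and the picture viewer there is one more tool, called after "Call:" by a JSON object that holds its "op" and its "data", one argument or row to a line. servo_tool: Moves the arm, as the interface text tells. Its arguments: {"type":"object","properties":{"moves":{"type":"array","items":{"type":"array","items":{"type":"number"}}},"newtons":{"type":"number"}},"required":["moves"]}

```bash
mkdir -p pics; python3 - <<'E'
from plant import *
import cv2,numpy as np,pickle
print(get_state(),hold_point_z)
d={}
for n in ("scene","top"):
    f=grab_frame(n); d[n]=f; cv2.imwrite(f"pics/{n}0.png",f["pixels"][:,:,::-1]); print(n,f["K"],f["xyz"],f["rotation"])
pickle.dump(d,open("f0.pkl","wb"))
E
```

```text
{'t': 0.0, 'qpos': array([-9.48877025e-01,  3.59411190e-01,  1.10473815e-02, -3.43938350e-04,
       -1.22409525e+00, -2.88055527e-01]), 'joint_velocities': array([-1.84006332e-04,  3.76934817e-04,  2.90706751e-05, -3.11783499e-04,
        8.05068663e-04, -7.22850999e-04]), 'joint_torque': array([-6.34843818e-04, -5.83318555e+01,  2.93417859e+01,  6.93672135e+00,
       -6.04910034e-03,  3.14507588e-05]), 'position': array([ 0.22097895, -0.6372896 ,  0.23034409]), 'ee_rot': array([ 3.13990657e+00, -1.62408859e-04, -2.80784588e+00]), 'force': array([-0.00051523, -0.13943761, -0.20248208]), 'moment': array([0.00782878, 0.01520363, 0.00632226]), 'gripper_force': 0.0, 'width': 0.08516638466615005} 0.0187
scene [[580.74170038   0.         321.84279142]
 [  0.         580.74170038 247.50082137]
 [  0.           0.           1.        ]] [ 1.29647993 -0.57876722  1.32458176] [-2.43084593  0.00421515  0.92393002]
top [[462.95608823   0.         314.94670834]
 [  0.         462.95608823 240.96294996]
 [  0.           0.           1.        ]] [ 0.48416111 -0.02556862  1.19636961] [-3.08399607 -0.00460906 -1.56035968]
```

View pics/scene0.png

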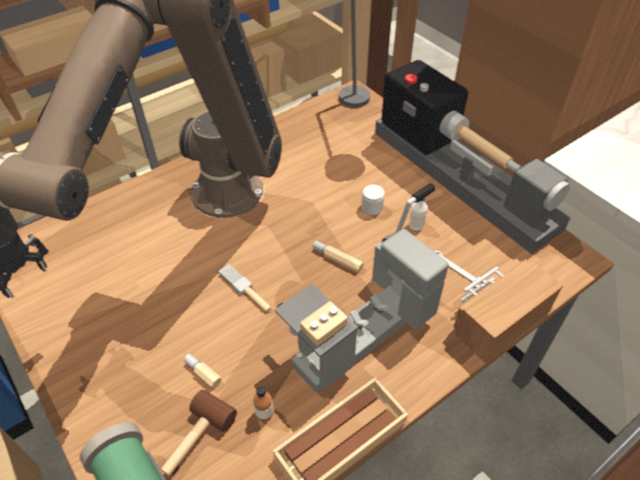

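View pics/top0.png

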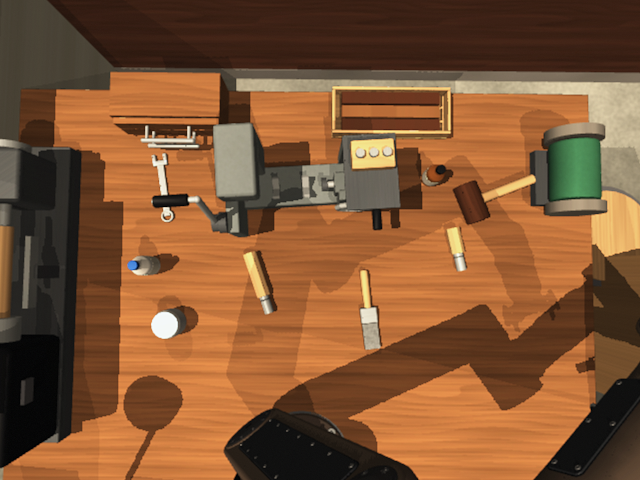

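The scene view shows the robot, the press and the handles. In the top view the long handle is at about (258,282) with its ferrule at (267,308), towards the robot. The press head is at (237,160), the ledge at (370,170), the crank grip at (377,218) and the lever grip at (170,201).

```bash
cat > h.py <<'E'
import numpy as np,cv2
from scipy.spatial.transform import Rotation as Ro
def cloud(f,M=None):
    K=f["K"];z=f["z_map"];v,u=np.mgrid[:480,:640]
    P=np.stack([(u-K[0,2])/K[0,0]*z,(v-K[1,2])/K[1,1]*z,z],-1)
    if M is None:
        r=np.array(f["rotation"]);R=r if r.shape==(3,3) else Ro.from_euler('xyz',r).as_matrix();t=f["xyz"]
    else: R,t=M[:3,:3],M[:3,3]
    W=P@R.T+t; W[z<=0]=np.nan
    return W
def rect(pts):
    c,s,a=cv2.minAreaRect(pts[:,:2].astype(np.float32)*1000)
    return np.round(c,1),np.round(s,1),round(a,2)
E
python3 - <<'E'
import pickle; from h import *
d=pickle.load(open("f0.pkl","rb"))
for n in d:
    W=cloud(d[n]); hsv=cv2.cvtColor(d[n]["pixels"],cv2.COLOR_RGB2HSV)
    ok=(W[...,0]>.3)&(W[...,0]<.85)&(abs(W[...,1]+0.05)<.45)
    tab=W[ok&(abs(W[...,2])<.02)][:,2]; print(n,'table',np.median(tab))
    for nm,m in (('head',ok&(abs(W[...,2]-.255)<.006)),('ledge',ok&(abs(W[...,2]-.218)<.006)),('dies',ok&(abs(W[...,2]-.26)<.005)),
      ('hl',(W[...,2]>.008)&(W[...,2]<.045)&(W[...,0]>.35)&(W[...,0]<.58)&(W[...,1]>.02)&(W[...,1]<.22)),
      ('lgrip',ok&(W[...,2]>.29)&(W[...,1]>.1)&(hsv[...,2]<60)&(hsv[...,2]>0)),
      ('hs',(W[...,2]>.008)&(W[...,2]<.045)&(W[...,0]>.35)&(W[...,0]<.6)&(W[...,1]<-.33)&(W[...,1]>-.45))):
        m=m.astype(np.uint8); k,l,st,_=cv2.connectedComponentsWithStats(m)
        for i in np.argsort(-st[1:,4])[:2]+1:
            if st[i,4]<30: continue
            p=W[l==i]; print(nm,st[i],rect(p),np.round(np.nanmedian(p,0),4), 'zmax',np.round(np.nanpercentile(p[:,2],98),4))
E
```

```text
scene table 0.0011889753377084533
head [ 380  229   69   53 1714] (array([707.7, 136.9]), array([157.4,  89.3]), 4.8) [0.7125 0.1347 0.2555] zmax 0.2599
head [300 301  46  38 436] (array([ 724.3, -149. ]), array([58.4, 89. ]), 3.8) [ 0.7268 -0.1493  0.2509] zmax 0.2607
ledge [ 274  284   84   73 1864] (array([ 692.9, -148.4]), array([165.6, 118.5]), 3.82) [ 0.6658 -0.1568  0.2188] zmax 0.2231
ledge [379 253  68  39 225] (array([726.7, 107.2]), array([170.2,  76.2]), 32.27) [0.7414 0.0992 0.2177] zmax 0.2237
dies [ 381  230   66   49 1011] (array([709.2, 137. ]), array([152.4,  82.7]), 3.87) [0.7114 0.1357 0.2568] zmax 0.2607
dies [310 320   8   9  57] (array([ 726.2, -176.3]), array([16.9, 18.5]), 23.33) [ 0.727  -0.1764  0.2605] zmax 0.2643
hl [312 241  51  32 561] (array([446.8, 109.2]), array([163.7,  37. ]), 19.77) [0.4596 0.1081 0.0276] zmax 0.038
lgrip [413 187  21  15  81] (array([620.7, 245. ]), array([64.5, 16.7]), 84.52) [0.6209 0.2405 0.3249] zmax 0.3302
hs [183 353  38  36 526] (array([ 532.3, -392.6]), array([120.1,  34. ]), 11.51) [ 0.5493 -0.3934  0.0285] zmax 0.0369
t
[... 267 characters left out ...]
09
ledge [ 342  132   58   78 2685] (array([ 693. , -146.2]), array([162.4, 115.1]), 4.0) [ 0.6654 -0.1436  0.2179] zmax 0.222
dies [214 124  41  67 975] (array([710.2, 139.7]), array([142.2,  78. ]), 5.1) [0.7135 0.1398 0.2561] zmax 0.2587
dies [216 185  29  11  97] (array([640.7, 145.4]), array([19.8, 57.3]), 4.11) [0.641  0.1434 0.256 ] zmax 0.2589
hl [243 251  31  63 781] (array([446.4, 111.7]), array([159.8,  32.6]), 19.48) [0.4519 0.112  0.0287] zmax 0.0353
lgrip [153 194  36  13 389] (array([609.5, 246.6]), array([22.9, 64.4]), 1.09) [0.6082 0.2454 0.3273] zmax 0.3311
hs [445 226  21  45 535] (array([ 537.7, -391.4]), array([110.2,  34.9]), 12.84) [ 0.5426 -0.3878  0.0278] zmax 0.0351
```

Call:
{"op": "servo_tool", "data": {
  "moves": [
    [-0.388,0.328,0,0,0,-1.57,0.06],
    [-0.388,0.328,0,0,0,-1.57,0.06],
    [-0.388,0.328,0,0,0,-1.57,0.06],
    [-0.388,0.328,0,0,0,-1.57,0.06],
    [-0.388,0.328,0,0,0,-1.57,0.06],
    [-0.388,0.328,0,0,0,-1.57,0.06],
    [-0.388,0.328,0,0,0,-1.57,0.06],
    [-0.388,0.328,0,0,0,-1.57,0.06],
    [-0.388,0.328,0,0,0,-1.57,0.06],
    [-0.388,0.328,0,0,0,-1.57,0.06],
    [-0.388,0.328,0,0,0,-1.57,0.06],
    [-0.388,0.328,0,0,0,-1.57,0.06]
  ],
  "newtons": 60
}}

```text
t: 1.3
position: [0.4809, -0.1989, 0.2309]
ee_rot: [3.141, 0.0, -1.233]
force: [-0.6, -0.2, -0.6]
width: 0.0598
gripper_force: 0.0
```

```bash
cat >> h.py <<'E'
from plant import get_state,hold_point_z
PO=np.array([.6843,-.0100,0]); PR=Ro.from_euler('z',4.0,degrees=True)
def press(x,y,z): return PR.apply(np.array([x,y,z])/1000)+PO
def to(p,rpy,hold=False):
    """tool-frame shift/turn from the measured pose to TCP (or hold point) p with rpy"""
    s=get_state();R=Ro.from_euler('xyz',s["ee_rot"]);T=Ro.from_euler('xyz',rpy)
    p=np.array(p)-(T.apply([0,0,-hold_point_z]) if hold else 0)
    print("q",np.round(s["qpos"],2),"pos",np.round(s["position"],4),"rpy",np.round(s["ee_rot"],3),"F",np.round(s["force"],1),"w",round(s["width"],4),"t",s["t"])
    print("move",np.round(R.inv().apply(p-s["position"]),4),np.round((R.inv()*T).as_rotvec(),3))
E
python3 -c "
from h import *
c=np.array([.4465,.1105])-.009*np.array([-.943,-.334])
to([c[0],c[1],.08],[np.pi,0,np.radians(19.5)])"
```

```text
q [-0.01  0.1  -0.32 -0.   -1.14  0.35] pos [ 0.4809 -0.1989  0.2309] rpy [ 3.141  0.    -1.233] F [-0.6 -0.2 -0.6] w 0.0598 t 1.3
move [-0.3034 -0.079   0.151 ] [ 0.000e+00  1.000e-03 -1.574e+00]
```

Call:
{"op": "servo_tool", "data": {
  "moves": [
    [-0.303,-0.079,0.15,0,0,-1.573,0.06],
    [-0.303,-0.079,0.15,0,0,-1.573,0.06],
    [-0.303,-0.079,0.15,0,0,-1.573,0.06],
    [-0.303,-0.079,0.15,0,0,-1.573,0.06],
    [-0.303,-0.079,0.15,0,0,-1.573,0.06],
    [-0.303,-0.079,0.15,0,0,-1.573,0.06],
    [-0.303,-0.079,0.15,0,0,-1.573,0.06],
    [-0.303,-0.079,0.15,0,0,-1.573,0.06],
    [-0.303,-0.079,0.15,0,0,-1.573,0.06],
    [-0.303,-0.079,0.15,0,0,-1.573,0.06],
    [-0.303,-0.079,0.15,0,0,-1.573,0.06],
    [-0.303,-0.079,0.15,0,0,-1.573,0.06]
  ]
}}

```text
t: 2.5
position: [0.4558, 0.1105, 0.0812]
ee_rot: [3.141, 0.0, 0.333]
force: [-0.6, -0.1, 0.0]
width: 0.0599
gripper_force: 0.0
```

```bash
python3 -c "
from h import *
from plant import grab_frame
s=get_state()
f=grab_frame('wrist'); cv2.imwrite('pics/w1.png',f['pixels'][:,:,::-1])
M=np.eye(4);M[:3,:3]=Ro.from_euler('xyz',s['ee_rot']).as_matrix();M[:3,3]=s['position'];
W=cloud(f,M@f['mount']); m=((W[...,2]>.008)&(W[...,2]<.045)&(W[...,0]>.3)&(W[...,0]<.58)&(W[...,1]>.0)&(W[...,1]<.22)).astype(np.uint8)
k,l,st,_=cv2.connectedComponentsWithStats(m)
for i in np.argsort(-st[1:,4])[:2]+1: print(st[i],rect(W[l==i]),np.nanpercentile(W[l==i][:,2],95))
c=np.array([.4465,.1105])-.009*np.array([-.943,-.334])
to([c[0],c[1],.0],[np.pi,0,np.radians(19.5)])"
```

```text
[  279   128    64   275 14649] (array([446.3, 110.3]), array([160.5,  32.1]), 19.33) 0.03192727330002062
[ 267    0   73   42 1247] (array([566.2, 153.3]), array([12.4, 32. ]), 29.52) 0.04336448815655225
q [ 0.66  0.18 -0.63 -0.   -0.76  1.24] pos [0.4559 0.1106 0.0812] rpy [3.142 0.    0.331] F [ 0.1  0.4 -0.6] w 0.0596 t 2.55
move [ 0.0001 -0.003   0.0812] [ 0.    0.   -0.01]
```

View pics/w1.png

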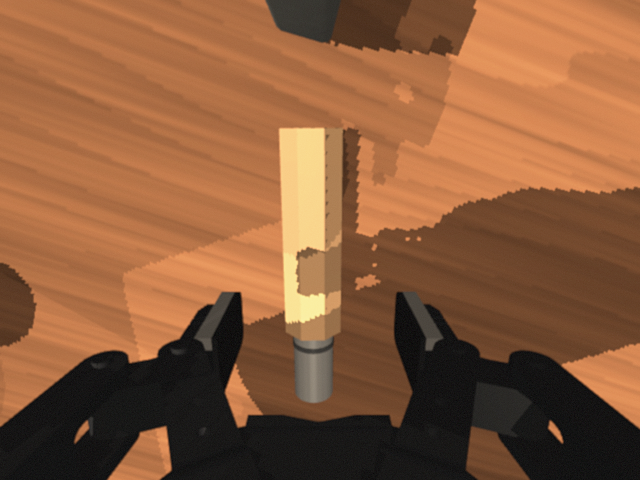

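The wrist view confirms the 160 x 32 mm handle, standing upright in the image at columns 279–342, ferrule down at (313,370) and centred between the fingers.

Call:
{"op": "servo_tool", "data": {
  "moves": [
    [0,-0.003,0.04,0,0,-0.008,0.06],
    [0,-0.003,0.07,0,0,-0.008,0.06],
    [0,-0.003,0.08,0,0,-0.008,0.06],
    [0,-0.003,0.08,0,0,-0.008,0.06],
    [0,-0.003,0.08,0,0,-0.008,0.02],
    [0,-0.003,0.08,0,0,-0.008,0.02],
    [0,-0.003,0.08,0,0,-0.008,0.02],
    [0,-0.003,0.08,0,0,-0.008,0.02],
    [0,-0.003,0.08,0,0,-0.008,0.02],
    [0,-0.003,0.08,0,0,-0.008,0.02]
  ],
  "newtons": 60
}}

```text
t: 3.55
position: [0.4558, 0.1149, 0.0028]
ee_rot: [-3.141, -0.003, 0.343]
force: [-1.3, -1.0, 8.2]
width: 0.0306
gripper_force: 60.3
```

Call:
{"op": "servo_tool", "data": {
  "moves": [
    [0,0,-0.05,0,0,0,0.02],
    [0,0,-0.1,0,0,0,0.02],
    [0,0,-0.15,0,0,0,0.02],
    [0,0,-0.15,0,0,0,0.02],
    [0,0,-0.15,0,0,0,0.02]
  ]
}}

```text
t: 4.05
position: [0.4553, 0.1148, 0.1532]
ee_rot: [-3.14, -0.004, 0.343]
force: [-0.1, -0.5, -2.5]
width: 0.0305
gripper_force: 60.2
```

```bash
python3 -c "
from h import *
from plant import grab_frame
s=get_state()
f=grab_frame('wrist'); print(np.round(f['mount'],3))
M=np.eye(4);M[:3,:3]=Ro.from_euler('xyz',s['ee_rot']).as_matrix();M[:3,3]=s['position'];
W=cloud(f,f['mount']); m=((abs(W[...,2]+.0)<.045)&(abs(W[...,1])<.015)&(abs(W[...,0])<.12)); p=W[m]
print('tool-frame handle x range',np.nanpercentile(p,[0.5,99.5],axis=0))
w=p[(p[:,0]>.03)];print('top z (tool) front/back',[np.round(np.nanpercentile(p[(p[:,0]>a)&(p[:,0]<a+.01)&(abs(p[:,1])<.005)],5,axis=0),4) if ((p[:,0]>a)&(p[:,0]<a+.01)).sum()>9 else None for a in (-.06,.03,.05,.07)])
to(press(-150,43,150),[np.pi,0,np.radians(-86)])"
```

```text
[[-0.001 -0.961 -0.276  0.071]
 [ 1.    -0.001 -0.     0.001]
 [ 0.    -0.276  0.961 -0.142]
 [ 0.     0.     0.     1.   ]]
tool-frame handle x range [[-0.02943341 -0.01493286 -0.03344476]
 [ 0.11784956  0.01482511  0.0414216 ]]
top z (tool) front/back [None, array([ 0.0305, -0.0046, -0.0293]), array([ 0.0505, -0.0046, -0.0293]), None]
q [ 0.67  0.09 -0.54 -0.   -0.94  1.25] pos [0.4544 0.1142 0.1517] rpy [-3.141e+00 -1.000e-03  3.430e-01] F [ 0.7 -0.6 -1.8] w 0.0308 t 4.1
move [0.0419 0.1124 0.0016] [-0.002  0.     1.844]
```

Call:
{"op": "servo_tool", "data": {
  "moves": [
    [0.01,0.02,0,0,0,0.15,0.02],
    [0.02,0.04,0,0,0,0.3,0.02],
    [0.025,0.06,0,0,0,0.45,0.02],
    [0.03,0.08,0,0,0,0.6,0.02],
    [0.042,0.112,0,0,0,0.75,0.02],
    [0.042,0.112,0,0,0,0.9,0.02],
    [0.042,0.112,0,0,0,1.05,0.02],
    [0.042,0.112,0,0,0,1.2,0.02],
    [0.042,0.112,0,0,0,1.35,0.02],
    [0.042,0.112,0,0,0,1.5,0.02],
    [0.042,0.112,0,0,0,1.65,0.02],
    [0.042,0.112,0,0,0,1.8,0.02]
  ]
}}

```text
t: 5.3
position: [0.5309, 0.0226, 0.1493]
ee_rot: [3.138, -0.001, -1.463]
force: [0.6, -0.4, -1.2]
width: 0.0308
gripper_force: 60.1
```

```bash
python3 -c "
from h import *
to(press(-110,43,110),[np.pi,0,np.radians(-86)])
to(press(0,43,110),[np.pi,0,np.radians(-86)])"
```

```text
q [ 0.41  0.2  -0.41 -0.   -0.96 -0.3 ] pos [0.5309 0.0226 0.1493] rpy [ 3.138e+00 -1.000e-03 -1.463e+00] F [ 0.6 -0.4 -1.2] w 0.0308 t 5.3
move [ 0.0017 -0.0409  0.0391] [ 0.004 -0.001  0.038]
q [ 0.41  0.2  -0.41 -0.   -0.96 -0.3 ] pos [0.5309 0.0226 0.1493] rpy [ 3.138e+00 -1.000e-03 -1.463e+00] F [ 0.6 -0.4 -1.2] w 0.0308 t 5.3
move [ 0.0058 -0.1508  0.0387] [ 0.004 -0.001  0.038]
```

Call:
{"op": "servo_tool", "data": {
  "moves": [
    [0.001,-0.02,0.02,0,0,0.038,0.02],
    [0.002,-0.04,0.039,0,0,0.038,0.02],
    [0.002,-0.06,0.039,0,0,0.038,0.02],
    [0.003,-0.08,0.039,0,0,0.038,0.02],
    [0.004,-0.1,0.039,0,0,0.038,0.02],
    [0.005,-0.12,0.039,0,0,0.038,0.02],
    [0.006,-0.135,0.039,0,0,0.038,0.02],
    [0.006,-0.151,0.039,0,0,0.038,0.02],
    [0.006,-0.151,0.039,0,0,0.038,0.02],
    [0.006,-0.151,0.039,0,0,0.038,0.02]
  ]
}}

```text
t: 6.3
position: [0.6816, 0.0339, 0.1099]
ee_rot: [3.138, -0.001, -1.495]
force: [-0.6, -0.4, -1.7]
width: 0.031
gripper_force: 60.2
```

```bash
python3 -c "
from h import *
from plant import grab_frame
f=grab_frame('wrist'); cv2.imwrite('pics/w2.png',f['pixels'][:,:,::-1])
to(press(0,43,72),[np.pi,0,np.radians(-86)])"
```

```text
q [ 0.33  0.46 -0.12 -0.   -1.   -0.26] pos [0.6815 0.0339 0.1104] rpy [ 3.138 -0.    -1.495] F [-1.   0.2 -2. ] w 0.0302 t 6.35
move [0.001  0.0001 0.0384] [ 0.003 -0.     0.006]
```

View pics/w2.png

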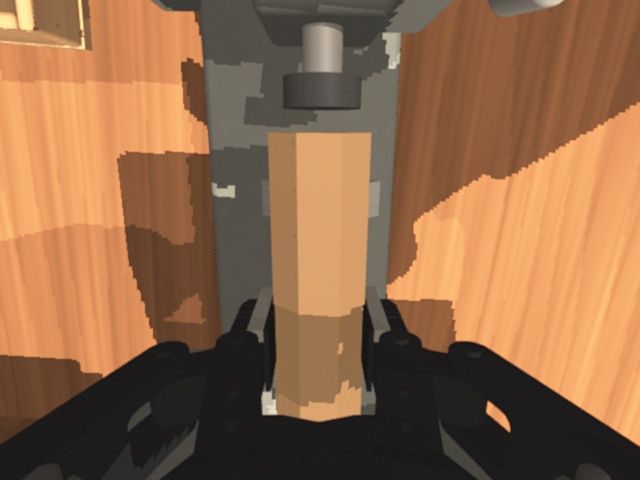

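The handle is centred over the right rest, which shows at (263..381,197), and faces the end pad at (322,90). I'll lower it now.

Call:
{"op": "servo_tool", "data": {
  "moves": [
    [0.001,0,0.015,0.003,0,0.006,0.02],
    [0.001,0,0.025,0.003,0,0.006,0.02],
    [0.001,0,0.03,0.003,0,0.006,0.02],
    [0.001,0,0.033,0.003,0,0.006,0.02],
    [0.001,0,0.036,0.003,0,0.006,0.02],
    [0.001,0,0.037,0.003,0,0.006,0.02],
    [0.001,0,0.037,0.003,0,0.006,0.02]
  ]
}}

```text
t: 7.05
position: [0.683, 0.0332, 0.0754]
ee_rot: [-3.138, 0.0, -1.501]
force: [-0.2, -0.6, -1.6]
width: 0.031
gripper_force: 60.2
```

Call:
{"op": "servo_tool", "data": {
  "moves": [
    [0,0,0.001,0,0,0,0.02],
    [0,0,0.002,0,0,0,0.02],
    [0,0,0.003,0,0,0,0.02],
    [0,0,0.003,0,0,0,0.02],
    [0,0,0.003,0,0,0,0.02]
  ]
}}

```text
t: 7.55
position: [0.6831, 0.0332, 0.074]
ee_rot: [-3.137, -0.0, -1.5]
force: [-3.9, 0.5, 7.2]
width: 0.0305
gripper_force: 61.3
```

Call:
{"op": "servo_tool", "data": {
  "moves": [
    [0,0,0,0,0,0,0.036],
    [0,0,0,0,0,0,0.045],
    [0,0,0,0,0,0,0.055],
    [0,0,0,0,0,0,0.06],
    [0,0,0,0,0,0,0.06],
    [0,0,0,0,0,0,0.06]
  ]
}}

```text
t: 8.15
position: [0.6829, 0.0332, 0.0722]
ee_rot: [-3.139, 0.0, -1.501]
force: [0.3, 0.7, 0.4]
width: 0.0603
gripper_force: 0.0
```

Call:
{"op": "servo_tool", "data": {
  "moves": [
    [0,0,-0.02,0,0,0,0.06],
    [0,0,-0.05,0,0,0,0.06],
    [0,0,-0.1,0,0,0,0.06],
    [0,0,-0.14,0,0,0,0.06],
    [0,0,-0.18,0,0,0,0.06],
    [0,0.05,-0.18,0,0,0,0.06],
    [0,0.1,-0.18,0,0,0,0.06],
    [0,0.15,-0.18,0,0,0,0.06],
    [0,0.2,-0.18,0,0,0,0.06],
    [0,0.2,-0.18,0,0,0,0.06],
    [0,0.2,-0.18,0,0,0,0.06]
  ]
}}

```text
t: 9.25
position: [0.4823, 0.0192, 0.2529]
ee_rot: [-3.136, 0.001, -1.5]
force: [0.3, 0.8, 0.9]
width: 0.0601
gripper_force: 0.0
```

```bash
python3 - <<'E'
from h import *
from plant import grab_frame
f=grab_frame('top'); W=cloud(f)
cv2.imwrite('pics/t2.png',cv2.resize(f['pixels'][110:260,190:420,::-1],None,fx=3,fy=3))
P=PR.inv().apply((W-PO).reshape(-1,3)).reshape(W.shape)*1000
m=(abs(P[...,0])<25)&(P[...,1]>-45)&(P[...,1]<104)&(P[...,2]>87)&(P[...,2]<106)
p=P[m];print(len(p),rect(p/1000),np.percentile(p,[1,50,99],axis=0).round(1))
# sleeve of the crank
hsv=cv2.cvtColor(f['pixels'],cv2.COLOR_RGB2HSV)
m=(hsv[...,2]<60)&(P[...,0]>-140)&(P[...,0]<-84)&(P[...,1]>-130)&(P[...,1]<-40)&(P[...,2]>110)&(P[...,2]<200)
p=P[m];print('crank',len(p),rect(p/1000),np.percentile(p,[2,50,98],axis=0).round(1))
a=np.radians(38)
# tool z=(sin a,0,-cos a) in press, tool y along press x-perp (press -y or +y)
for zs in (1,):
    zt=np.array([np.sin(a),0,-np.cos(a)]); yt=np.array([1,0,0])*0+np.array([0,1,0]); 
    for sg in (1,-1):
        y=sg*yt; x=np.cross(y,zt); T=PR*Ro.from_matrix(np.c_[x,y,zt]); r=T.as_euler('xyz'); print(sg,'x axis',x.round(2),'rpy',r.round(3)); to(press(-102,-73.1,141.3),r,True)
E
```

```text
760 (array([-2.8, 29.6]), array([ 39.2, 148.1]), 1.32) [[-15.8 -43.   87.7]
 [ -1.7  32.4  98.9]
 [ 15.5 101.7 105.1]]Traceback (most recent call last):
  File "<stdin>", line 11, in <module>
    return _quantile_unchecked(
        a, q, axis, out, overwrite_input, method, keepdims, weights)
    return _ureduce(a,
                    func=_quantile_ureduce_func,
    ...<5 lines>...
                    overwrite_input=overwrite_input,
                    method=method)
    r = func(a, **kwargs)
    result = _quantile(arr,
                       quantiles=q,
    ...<2 lines>...
                       out=out,
                       weights=wgt)
    slices_having_nans = np.isnan(arr[-1, ...])
                                  ~~~^^^^^^^^^
IndexError: index -1 is out of bounds for axis 0 with size 0
```

View pics/t2.png

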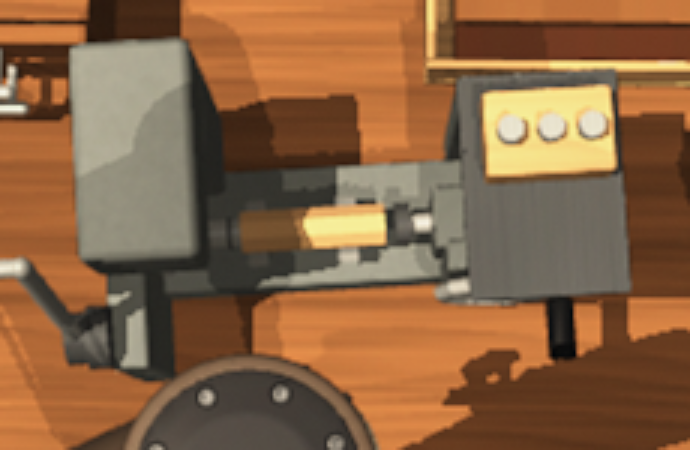

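The handle lies centred in the rests. The end pad is already close to its tail (crop 400,222), and the crank sleeve (crop 562,325) stands right of the wheel axis, so the crank is not at 0. I'll measure the sleeve.

```bash
cat >> h.py <<'E'
def toP(W): return PR.inv().apply((W-PO).reshape(-1,3)).reshape(W.shape)*1000
def sleeve(f):
    P=toP(cloud(f)); V=f['pixels'].max(-1)
    m=(V<70)&(P[...,0]>-135)&(P[...,0]<-84)&(P[...,1]>-185)&(P[...,1]<-50)&(P[...,2]>60)&(P[...,2]<200)
    k,l,st,_=cv2.connectedComponentsWithStats(m.astype(np.uint8))
    for i in np.argsort(-st[1:,4])[:2]+1:
        p=P[l==i]; print('sleeve',st[i],np.percentile(p,[2,50,98],axis=0).round(1).tolist())
def tilt(a,sg=1):
    zt=np.array([np.sin(a),0,-np.cos(a)]); y=np.array([0,sg,0.]); x=np.cross(y,zt)
    return (PR*Ro.from_matrix(np.c_[x,y,zt])).as_euler('xyz')
E
python3 - <<'E'
from h import *
from plant import grab_frame
f=grab_frame('top'); sleeve(f); P=toP(cloud(f)); print(P[214:226:3,377].round(1).tolist(), f['pixels'][218,374:381].tolist())
m=(abs(P[...,0])<8)&(P[...,1]>-60)&(P[...,1]<-15)&(P[...,2]>80); q=P[m]; print(q[np.argsort(q[:,1])][::4].round(0).tolist())
sleeve(grab_frame('scene'))
to(press(-102,-150,150),tilt(np.radians(36)),True)
to(press(-102,-150,150),tilt(np.radians(36),-1),True)
E
```

```text
sleeve [372 212  10  18 146] [[-121.3, -161.1, 150.2], [-104.0, -150.9, 158.6], [-84.4, -142.8, 162.3]]
[[-89.3, -152.4, 163.4], [-96.0, -152.0, 163.2], [-102.5, -151.9, 160.7], [-109.2, -151.6, 160.2]] [[25, 23, 22], [40, 37, 33], [47, 43, 39], [38, 35, 32], [26, 25, 24], [19, 20, 19], [7, 10, 13]]
[[4.0, -60.0, 93.0], [-7.0, -60.0, 87.0], [-0.0, -57.0, 91.0], [5.0, -55.0, 93.0], [-6.0, -55.0, 85.0], [2.0, -53.0, 95.0], [6.0, -51.0, 88.0], [-3.0, -50.0, 95.0], [0.0, -48.0, 94.0], [5.0, -46.0, 93.0], [-6.0, -45.0, 101.0], [-1.0, -42.0, 103.0], [6.0, -41.0, 102.0], [-4.0, -40.0, 104.0], [4.0, -38.0, 102.0], [-5.0, -38.0, 100.0], [2.0, -36.0, 101.0], [-7.0, -35.0, 96.0], [-0.0, -33.0, 100.0], [7.0, -24.0, 102.0], [-3.0, -23.0, 104.0], [5.0, -21.0, 103.0], [-5.0, -21.0, 101.0], [3.0, -19.0, 97.0], [-7.0, -18.0, 102.0], [-2.0, -16.0, 99.0]]
q [ 0.45  0.02 -0.36  0.   -1.18 -0.38] pos [0.4838 0.0194 0.2518] rpy [-3.138 -0.    -1.501] F [ 0.1 -0.6 -0.1] w 0.06 t 9.4
move [ 0.1934 -0.1065  0.1173] [ 0.489 -0.489  1.515]
q [ 0.45  0.02 -0.36  0.   -1.18 -0.38] pos [0.4838 0.0194 0.2518] rpy [-3.138 -0.    -1.501] F [ 0.1 -0.6 -0.1] w 0.06 t 9.4
move [ 0.1934 -0.1065  0.1173] [ 0.489  0.489 -1.515]
```

```bash
python3 - <<'E'
from h import *
a=np.radians(36)
to(press(-102-100*np.sin(a),-151.5,150.5+100*np.cos(a)),tilt(a),True)
E
```

```text
q [ 0.45  0.02 -0.36  0.   -1.18 -0.38] pos [0.4838 0.0194 0.2518] rpy [-3.138 -0.    -1.501] F [ 0.1 -0.6 -0.1] w 0.06 t 9.4
move [ 0.1948 -0.048   0.0357] [ 0.489 -0.489  1.515]
```

Call:
{"op": "servo_tool", "data": {
  "moves": [
    [0.05,-0.01,0.01,0.1,-0.1,0.3,0.06],
    [0.1,-0.02,0.02,0.2,-0.2,0.6,0.06],
    [0.15,-0.03,0.03,0.3,-0.3,0.9,0.06],
    [0.195,-0.048,0.036,0.489,-0.489,1.515,0.06],
    [0.195,-0.048,0.036,0.489,-0.489,1.515,0.06],
    [0.195,-0.048,0.036,0.489,-0.489,1.515,0.06],
    [0.195,-0.048,0.036,0.489,-0.489,1.515,0.06],
    [0.195,-0.048,0.036,0.489,-0.489,1.515,0.06],
    [0.195,-0.048,0.036,0.489,-0.489,1.515,0.06],
    [0.195,-0.048,0.036,0.489,-0.489,1.515,0.06],
    [0.195,-0.048,0.036,0.489,-0.489,1.515,0.06],
    [0.195,-0.048,0.036,0.489,-0.489,1.515,0.06]
  ]
}}

```text
t: 10.6
position: [0.5443, -0.172, 0.2146]
ee_rot: [3.139, 0.627, -3.077]
force: [0.6, 0.0, 0.0]
width: 0.06
gripper_force: 0.0
```

```bash
python3 - <<'E'
from h import *
a=np.radians(36)
to(press(-102-100*np.sin(a),-151.5,150.5+100*np.cos(a)),tilt(a),True)
E
```

```text
q [ 0.01 -0.07 -0.69 -0.1  -0.34 -1.43] pos [ 0.5443 -0.172   0.2146] rpy [ 3.139  0.627 -3.077] F [0.6 0.  0. ] w 0.06 t 10.6
move [-0.002   0.0004 -0.0006] [-0.001 -0.002 -0.005]
```

```bash
python3 - <<'E'
from h import *
a=np.radians(28)
to(press(-106-70*np.sin(a),-151.5,150.5+70*np.cos(a)),tilt(a),True)
E
```

```text
q [ 0.01 -0.07 -0.69 -0.1  -0.34 -1.43] pos [ 0.5443 -0.172   0.2146] rpy [ 3.139  0.627 -3.077] F [0.6 0.  0. ] w 0.06 t 10.6
move [-0.0059  0.0004  0.0275] [-0.     0.138 -0.005]
```

Call:
{"op": "servo_tool", "data": {
  "moves": [
    [-0.006,0,0.02,0,0.138,-0.005,0.06],
    [-0.006,0,0.027,0,0.138,-0.005,0.06],
    [-0.003,0,0.05,0,0.138,-0.005,0.06],
    [0,0,0.07,0,0.138,-0.005,0.06],
    [0.002,0,0.085,0,0.138,-0.005,0.06],
    [0.0037,0,0.097,0,0.138,-0.005,0.06],
    [0.0037,0,0.097,0,0.138,-0.005,0.06],
    [0.0037,0,0.097,0,0.138,-0.005,0.06]
  ]
}}

```text
t: 11.4
position: [0.5986, -0.1684, 0.1348]
ee_rot: [-3.139, 0.489, -3.066]
force: [-0.4, -0.0, 1.0]
width: 0.06
gripper_force: 0.0
```

```bash
python3 - <<'E'
from h import *
from plant import grab_frame
s=get_state();f=grab_frame('scene');cv2.imwrite('pics/s3.png',cv2.resize(f['pixels'][230:430,200:460,::-1],None,fx=3,fy=3))
M=np.eye(4);M[:3,:3]=Ro.from_euler('xyz',s['ee_rot']).as_matrix();M[:3,3]=s['position']
g=grab_frame('wrist');cv2.imwrite('pics/w3.png',g['pixels'][:,:,::-1])
a=np.radians(28)
to(press(-106,-151.5,150.5),tilt(a),True)
E
```

```text
q [ 0.03  0.15 -0.61 -0.06 -0.32 -1.47] pos [ 0.5986 -0.1684  0.1358] rpy [-3.138  0.49  -3.066] F [ 0.1 -0.   0.1] w 0.0605 t 11.5
move [0.0015 0.0005 0.0013] [-0.     0.002  0.005]
```

View pics/w3.png

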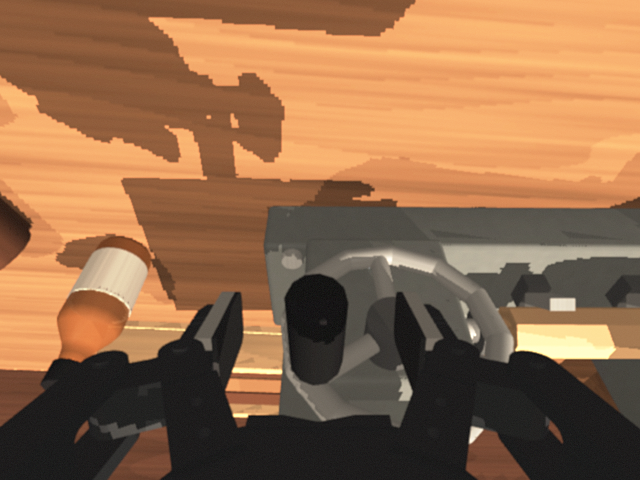

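The sleeve, at (318,325), sits centred between the fingers. I'll close on it.

Call:
{"op": "servo_tool", "data": {
  "moves": [
    [0,0,0,0,0,0,0.05],
    [0,0,0,0,0,0,0.01],
    [0,0,0,0,0,0,0.01],
    [0,0,0,0,0,0,0.01],
    [0,0,0,0,0,0,0.01],
    [0,0,0,0,0,0,0.01]
  ],
  "newtons": 60
}}

```text
t: 12.1
position: [0.5983, -0.1687, 0.136]
ee_rot: [-3.138, 0.49, -3.066]
force: [-3.9, -4.3, 6.7]
width: 0.0204
gripper_force: 58.5
```

Call:
{"op": "servo_tool", "data": {
  "moves": [
    [0.0025,-0.0032,0.0048,0,0,0,0.01],
    [0.0054,-0.0058,0.0102,0,0,0,0.01],
    [0.0085,-0.0074,0.0161,0,0,0,0.01],
    [0.0117,-0.0081,0.022,0,0,0,0.01],
    [0.0148,-0.0077,0.0279,0,0,0,0.01],
    [0.0179,-0.0064,0.0337,0,0,0,0.01],
    [0.0209,-0.004,0.0393,0,0,0,0.01],
    [0.0236,-0.0008,0.0445,0,0,0,0.01],
    [0.0236,-0.0008,0.0445,0,0,0,0.01]
  ]
}}

```text
t: 13.0
position: [0.5982, -0.1679, 0.0838]
ee_rot: [-3.139, 0.488, -3.065]
force: [-0.2, 5.9, 0.1]
width: 0.0201
gripper_force: 58.5
```

```bash
cat > crank.py <<'E'
from h import *
s=get_state();R=Ro.from_euler('xyz',s["ee_rot"])
g=PR.inv().apply(s["position"]+R.apply([0,0,-hold_point_z])-PO)*1000
dy,dz=g[1]+115,g[2]-125;th=np.arctan2(-dy,dz)%6.283
print("t",s["t"],"q",s["qpos"].round(2),"grip",g.round(1),"r",np.hypot(dy,dz).round(1),"theta",th.round(3),"crank",(th+1.2).round(3),"Fpress",PR.inv().apply(s["force"]).round(1),"rpy",s["ee_rot"].round(3),s["width"])
E
python3 crank.py
```

```text
t 13.0 q [ 0.02  0.23 -0.65 -0.11 -0.2  -1.42] grip [-105.7 -151.5  100.3] r 44.1 theta 2.166 crank 3.366 Fpress [0.3 5.9 0.1] rpy [-3.139  0.488 -3.065] 0.020137074867685803
```

Call:
{"op": "servo_tool", "data": {
  "moves": [
    [0.0025,0.0041,0.0048,0,0,0,0.01],
    [0.0047,0.009,0.0089,0,0,0,0.01],
    [0.0066,0.0145,0.0124,0,0,0,0.01],
    [0.008,0.0205,0.015,0,0,0,0.01],
    [0.009,0.0269,0.0169,0,0,0,0.01],
    [0.009,0.0269,0.0169,0,0,0,0.01]
  ]
}}

```text
t: 13.6
position: [0.5965, -0.1411, 0.0664]
ee_rot: [-3.14, 0.491, -3.064]
force: [-10.5, 6.7, 17.5]
width: 0.0203
gripper_force: 60.6
```

```bash
python3 crank.py
```

```text
t 13.6 q [ 0.08  0.25 -0.81  0.18 -0.03 -1.75] grip [-105.5 -124.7   82.9] r 43.2 theta 2.914 crank 4.114 Fpress [-10.    7.4  17.5] rpy [-3.14   0.491 -3.064] 0.020255995483644967
```

Call:
{"op": "servo_tool", "data": {
  "moves": [
    [0.0005,0,-0.0003,0,0.04,0,0.01],
    [0.001,0,-0.0006,0,0.08,0,0.01],
    [0.0015,0,-0.0012,0,0.12,0,0.01],
    [0.0018,0,-0.0012,0,0.15,0,0.01],
    [0.0018,0,-0.0012,0,0.15,0,0.01]
  ]
}}

```text
t: 14.1
position: [0.594, -0.1419, 0.0654]
ee_rot: [-3.14, 0.337, -3.066]
force: [-8.6, 4.5, 8.7]
width: 0.0205
gripper_force: 60.0
```

```bash
python3 crank.py
```

```text
t 14.1 q [ 0.09  0.28 -0.62  0.02 -0.34 -1.6 ] grip [-105.5 -125.3   83.1] r 43.1 theta 2.901 crank 4.101 Fpress [-8.2  5.1  8.7] rpy [-3.14   0.337 -3.066] 0.02046498170760365
```

Call:
{"op": "servo_tool", "data": {
  "moves": [
    [0.0001,0.002,0.0003,0,0,0,0.01],
    [0.0002,0.004,0.0006,0,0,0,0.01],
    [0.0002,0.006,0.0006,0,0,0,0.01],
    [0.0002,0.006,0.0006,0,0,0,0.01]
  ]
}}

```text
t: 14.5
position: [0.5937, -0.1383, 0.0649]
ee_rot: [-3.138, 0.339, -3.067]
force: [0.1, -17.9, 2.8]
width: 0.0202
gripper_force: 59.4
```

```bash
python3 crank.py
```

```text
t 14.5 q [ 0.1   0.27 -0.63  0.03 -0.33 -1.63] grip [-105.5 -121.6   82.6] r 42.9 theta 2.987 crank 4.187 Fpress [ -1.1 -17.8   2.8] rpy [-3.138  0.339 -3.067] 0.020192016882228322
```

Call:
{"op": "servo_tool", "data": {
  "moves": [
    [0,0.001,0,0,0,0,0.01],
    [0,0.002,0,0,0,0,0.01],
    [0,0.003,0,0,0,0,0.01],
    [0,0.003,0,0,0,0,0.01]
  ]
}}

```text
t: 14.9
position: [0.5936, -0.1372, 0.0649]
ee_rot: [-3.137, 0.339, -3.069]
force: [4.5, -33.1, -2.5]
width: 0.0199
gripper_force: 59.4
```

```bash
python3 crank.py
```

```text
t 14.9 q [ 0.1   0.27 -0.64  0.04 -0.32 -1.64] grip [-105.6 -120.5   82.5] r 42.9 theta 3.012 crank 4.212 Fpress [  2.2 -33.4  -2.5] rpy [-3.137  0.339 -3.069] 0.019937650873124144
```

Call:
{"op": "servo_tool", "data": {
  "moves": [
    [0,-0.003,0,0,0,0,0.01],
    [0,-0.005,0,0,0,0,0.01],
    [0,-0.005,0,0,0,0,0.03],
    [0,-0.005,0,0,0,0,0.055],
    [0,-0.005,0,0,0,0,0.055],
    [0,-0.005,0,0,0,0,0.055],
    [0,-0.005,0,0,0,0,0.055]
  ]
}}

```text
t: 15.6
position: [0.5942, -0.1384, 0.0651]
ee_rot: [-3.14, 0.339, -3.066]
force: [0.4, -0.3, -0.3]
width: 0.0553
gripper_force: 0.0
```

Call:
{"op": "servo_tool", "data": {
  "moves": [
    [0,-0.005,-0.02,0,0,0,0.055],
    [0,-0.005,-0.05,0,0,0,0.055],
    [0,-0.005,-0.1,0,0,0,0.055],
    [0,-0.005,-0.15,0,0,0,0.055],
    [0.05,-0.005,-0.2,0,0,0,0.055],
    [0.1,-0.005,-0.25,0,0,0,0.055],
    [0.1,-0.005,-0.28,0,0,0,0.055],
    [0.1,-0.005,-0.28,0,0,0,0.055]
  ]
}}

```text
t: 16.4
position: [0.4057, -0.1576, 0.2999]
ee_rot: [-3.139, 0.346, -3.066]
force: [1.3, 0.5, 0.9]
width: 0.0551
gripper_force: 0.0
```

```bash
python3 - <<'E'
from h import *
from plant import grab_frame
f=grab_frame('top'); P=toP(cloud(f)); V=f['pixels'].max(-1)
cv2.imwrite('pics/t4.png',cv2.resize(f['pixels'][110:260,140:420,::-1],None,fx=2.8,fy=2.8))
m=(abs(P[...,0])<3)&(P[...,1]>-30)&(P[...,1]<104)&(P[...,2]>70); q=P[m]; q=q[np.argsort(q[:,1])]; print(q[::3,1:].round(0).tolist())
m=(P[...,2]>290)&(P[...,1]>215)&(V<70); 
print('lever',np.percentile(P[m],[2,50,98],axis=0).round(1).tolist())
# lever grip: tool down, y along press x
for sg in (1,-1): 
    y=np.array([sg,0,0.]);z=np.array([0,0,-1.]);r=(PR*Ro.from_matrix(np.c_[np.cross(y,z),y,z])).as_euler('xyz'); print(sg,np.cross(y,z),r.round(3)); to(press(-56,262,318+80),r,True)
E
```

```text
[[-28.0, 95.0], [-26.0, 88.0], [-23.0, 93.0], [-19.0, 100.0], [-16.0, 104.0], [-12.0, 102.0], [-9.0, 100.0], [-7.0, 98.0], [-4.0, 97.0], [0.0, 100.0], [3.0, 100.0], [5.0, 101.0], [8.0, 101.0], [10.0, 100.0], [12.0, 102.0], [15.0, 102.0], [17.0, 102.0], [20.0, 100.0], [22.0, 99.0], [25.0, 95.0], [27.0, 101.0], [31.0, 102.0], [34.0, 100.0], [39.0, 100.0], [41.0, 100.0], [44.0, 98.0], [48.0, 100.0], [50.0, 106.0], [53.0, 101.0], [55.0, 103.0], [58.0, 103.0], [60.0, 102.0], [62.0, 103.0], [65.0, 103.0], [68.0, 97.0], [72.0, 100.0], [75.0, 98.0], [79.0, 103.0], [82.0, 100.0], [86.0, 104.0], [89.0, 100.0], [94.0, 102.0], [95.0, 106.0], [98.0, 99.0], [101.0, 102.0], [103.0, 103.0]]
lever [[-67.3, 229.9, 318.3], [-58.6, 259.9, 327.4], [-47.5, 291.1, 331.0]]
1 [-0.  1.  0.] [3.142 0.    1.641]
q [ 0.09 -0.31 -0.58  0.01 -0.96 -1.59] pos [ 0.4059 -0.1577  0.3009] rpy [-3.139  0.347 -3.066] F [-0.6 -0.3  1.6] w 0.055 t 16.45
move [-0.247   0.3886  0.0049] [0.271 0.274 1.559]
-1 [-0. -1. -0.] [ 3.142  0.    -1.501]
q [ 0.09 -0.31 -0.58  0.01 -0.96 -1.59] pos [ 0.4059 -0.1577  0.3009] rpy [-3.139  0.347 -3.066] F [-0.6 -0.3  1.6] w 0.055 t 16.45
move [-0.247   0.3886  0.0049] [-0.274  0.271 -1.548]
```

View pics/t4.png

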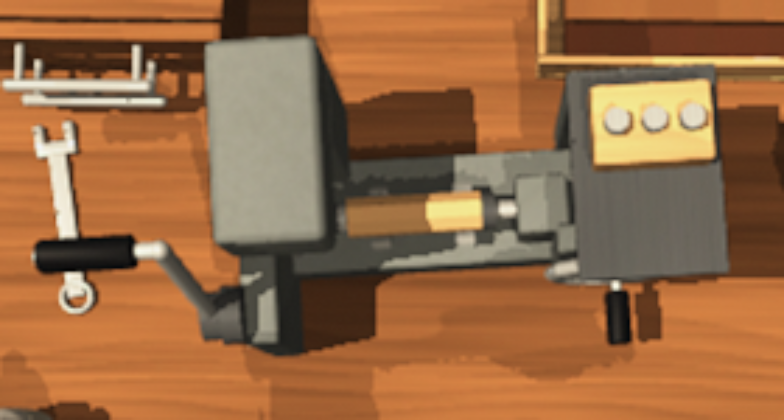

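The handle is clamped between the end plate and the end pad (crop 490,210), and the lever is at home with its grip at crop (85,253). Next I'll move over the lever.

Call:
{"op": "servo_tool", "data": {
  "moves": [
    [0,0,-0.04,0,0,0,0.055],
    [-0.247,0.389,0.005,-0.274,0.271,-1.548,0.055],
    [-0.247,0.389,0.005,-0.274,0.271,-1.548,0.055],
    [-0.247,0.389,0.005,-0.274,0.271,-1.548,0.055],
    [-0.247,0.389,0.005,-0.274,0.271,-1.548,0.055],
    [-0.247,0.389,0.005,-0.274,0.271,-1.548,0.055],
    [-0.247,0.389,0.005,-0.274,0.271,-1.548,0.055],
    [-0.247,0.389,0.005,-0.274,0.271,-1.548,0.055],
    [-0.247,0.389,0.005,-0.274,0.271,-1.548,0.055],
    [-0.247,0.389,0.005,-0.274,0.271,-1.548,0.055],
    [-0.247,0.389,0.005,-0.274,0.271,-1.548,0.055],
    [-0.247,0.389,0.005,-0.274,0.271,-1.548,0.055]
  ]
}}

```text
t: 17.65
position: [0.6134, 0.2512, 0.3695]
ee_rot: [3.129, -0.002, -1.494]
force: [-0.1, 0.2, -1.1]
width: 0.0552
gripper_force: 0.0
```

```bash
python3 - <<'E'
from h import *
r=[np.pi,0,np.radians(-86)]
to(press(-57,261,318.5+75),r,True); to(press(-57,261,318.5),r,True)
E
```

```text
q [ 0.68  0.3   0.23 -0.01 -1.52 -0.6 ] pos [0.6134 0.2512 0.3695] rpy [ 3.129e+00 -2.000e-03 -1.494e+00] F [-0.1  0.2 -1.1] w 0.0552 t 17.65
move [ 0.0045  0.0046 -0.0052] [ 0.013 -0.002  0.007]
q [ 0.68  0.3   0.23 -0.01 -1.52 -0.6 ] pos [0.6134 0.2512 0.3695] rpy [ 3.129e+00 -2.000e-03 -1.494e+00] F [-0.1  0.2 -1.1] w 0.0552 t 17.65
move [0.0043 0.0037 0.0698] [ 0.013 -0.002  0.007]
```

Call:
{"op": "servo_tool", "data": {
  "moves": [
    [0.0045,0.004,0.0,0.013,-0.002,0.007,0.055],
    [0.0045,0.004,0.03,0.013,-0.002,0.007,0.055],
    [0.0045,0.004,0.055,0.013,-0.002,0.007,0.055],
    [0.0045,0.004,0.068,0.013,-0.002,0.007,0.055],
    [0.0045,0.004,0.07,0.013,-0.002,0.007,0.055],
    [0.0045,0.004,0.07,0.013,-0.002,0.007,0.04],
    [0.0045,0.004,0.07,0.013,-0.002,0.007,0.03],
    [0.0045,0.004,0.07,0.013,-0.002,0.007,0.015],
    [0.0045,0.004,0.07,0.013,-0.002,0.007,0.015],
    [0.0045,0.004,0.07,0.013,-0.002,0.007,0.015],
    [0.0045,0.004,0.07,0.013,-0.002,0.007,0.015]
  ],
  "newtons": 60
}}

```text
t: 18.75
position: [0.6101, 0.2438, 0.3046]
ee_rot: [-3.132, 0.004, -1.509]
force: [5.4, -0.2, 0.7]
width: 0.022
gripper_force: 58.8
```

```bash
cat > lever.py <<'E'
from h import *
s=get_state();R=Ro.from_euler('xyz',s["ee_rot"])
g=PR.inv().apply(s["position"]+R.apply([0,0,-hold_point_z])-PO)*1000
dx,dz=g[0]+85,g[2]-150;ph=np.arctan2(-dx,dz)
print("t",s["t"],"q",s["qpos"].round(2),"grip",g.round(1),"r",np.hypot(dx,dz).round(1),"lever",(ph+.1745).round(3),"Fpress",PR.inv().apply(s["force"]).round(1),"rpy",s["ee_rot"].round(3),s["width"])
E
python3 lever.py
```

```text
t 18.75 q [ 0.68  0.29  0.08  0.   -1.35 -0.62] grip [-56.5 258.2 323.3] r 175.6 lever 0.012 Fpress [ 5.4 -0.6  0.7] rpy [-3.132  0.004 -1.509] 0.022043865895307404
```

Call:
{"op": "servo_tool", "data": {
  "moves": [
    [0,0.0085,-0.0012,0,0,0,0.015],
    [0,0.0169,-0.0021,0,0,0,0.015],
    [0,0.0254,-0.0025,0,0,0,0.015],
    [0,0.0339,-0.0025,0,0,0,0.015],
    [0,0.0424,-0.002,0,0,0,0.015],
    [0,0.0508,-0.0012,0,0,0,0.015],
    [0,0.0592,0.0001,0,0,0,0.015],
    [0,0.0675,0.0017,0,0,0,0.015],
    [0,0.0758,0.0038,0,0,0,0.015],
    [0,0.0839,0.0064,0,0,0,0.015],
    [0,0.0839,0.0064,0,0,0,0.015]
  ]
}}

```text
t: 19.85
position: [0.526, 0.2381, 0.2977]
ee_rot: [-3.132, 0.004, -1.509]
force: [8.6, -3.0, -1.6]
width: 0.0218
gripper_force: 59.2
```

```bash
python3 lever.py
```

```text
t 19.85 q [ 0.77  0.16 -0.11  0.   -1.29 -0.7 ] grip [-140.8  258.5  316.4] r 175.5 lever 0.498 Fpress [ 8.4 -3.6 -1.6] rpy [-3.132  0.004 -1.509] 0.021845581907971947
```

Call:
{"op": "servo_tool", "data": {
  "moves": [
    [0,0.0079,0.0028,0,0,0,0.015],
    [0,0.0158,0.0062,0,0,0,0.015],
    [0,0.0234,0.0099,0,0,0,0.015],
    [0,0.0309,0.014,0,0,0,0.015],
    [0,0.0381,0.0184,0,0,0,0.015],
    [0,0.0451,0.0232,0,0,0,0.015],
    [0,0.0519,0.0283,0,0,0,0.015],
    [0,0.0584,0.0338,0,0,0,0.015],
    [0,0.0646,0.0396,0,0,0,0.015],
    [0,0.0706,0.0457,0,0,0,0.015],
    [0,0.073,0.0484,0,0,0,0.015],
    [0,0.073,0.0484,0,0,0,0.015]
  ]
}}

```text
t: 21.05
position: [0.4562, 0.2336, 0.2515]
ee_rot: [-3.127, 0.003, -1.508]
force: [15.2, -8.7, 9.1]
width: 0.0222
gripper_force: 60.3
```

```bash
python3 lever.py
```

```text
t 21.05 q [ 0.86  0.07 -0.32  0.01 -1.17 -0.8 ] grip [-210.8  258.8  270.2] r 174.0 lever 0.983 Fpress [14.6 -9.8  9.1] rpy [-3.127e+00  3.000e-03 -1.508e+00] 0.02216213285604186
```

Call:
{"op": "servo_tool", "data": {
  "moves": [
    [0,0.001,0.001,0,0,0,0.015],
    [0,0.002,0.002,0,0,0,0.015],
    [0,0.002,0.002,0,0,0,0.015]
  ]
}}

```text
t: 21.35
position: [0.456, 0.2336, 0.2512]
ee_rot: [-3.123, 0.004, -1.508]
force: [18.6, -10.7, 15.1]
width: 0.0221
gripper_force: 61.0
```

```bash
python3 lever.py
```

```text
t 21.35 q [ 0.87  0.06 -0.33  0.01 -1.16 -0.81] grip [-211.1  258.9  269.9] r 174.0 lever 0.985 Fpress [ 17.8 -12.   15.1] rpy [-3.123  0.004 -1.508] 0.02214473987260414
```

```bash
python3 - <<'E'
import numpy as np
l=np.r_[np.arange(30)[::-1]/30]; Y=29.5+170*np.sin(l-.1745);Z=167.4-170*np.cos(l-.1745)
y0,z0=158.9,56.8
for i in range(30):
    if i in(10,20): y0,z0=Y[i-1],Z[i-1]
    print(round(l[i],3),[round((Y[i]-y0)/1000,4),round((Z[i]-z0)/1000,4)])
E
```

```text
0.967 [np.float64(-0.0084), np.float64(-0.0088)]
0.933 [np.float64(-0.0124), np.float64(-0.0128)]
0.9 [np.float64(-0.0166), np.float64(-0.0166)]
0.867 [np.float64(-0.0209), np.float64(-0.0203)]
0.833 [np.float64(-0.0253), np.float64(-0.0238)]
0.8 [np.float64(-0.0299), np.float64(-0.0272)]
0.767 [np.float64(-0.0345), np.float64(-0.0305)]
0.733 [np.float64(-0.0393), np.float64(-0.0335)]
0.7 [np.float64(-0.0441), np.float64(-0.0365)]
0.667 [np.float64(-0.0491), np.float64(-0.0392)]
0.633 [np.float64(-0.005), np.float64(-0.0026)]
0.6 [np.float64(-0.0102), np.float64(-0.005)]
0.567 [np.float64(-0.0154), np.float64(-0.0073)]
0.533 [np.float64(-0.0206), np.float64(-0.0093)]
0.5 [np.float64(-0.026), np.float64(-0.0113)]
0.467 [np.float64(-0.0314), np.float64(-0.013)]
0.433 [np.float64(-0.0368), np.float64(-0.0145)]
0.4 [np.float64(-0.0423), np.float64(-0.0159)]
0.367 [np.float64(-0.0479), np.float64(-0.017)]
0.333 [np.float64(-0.0534), np.float64(-0.018)]
0.3 [np.float64(-0.0056), np.float64(-0.0008)]
0.267 [np.float64(-0.0112), np.float64(-0.0014)]
0.233 [np.float64(-0.0169), np.float64(-0.0018)]
0.2 [np.float64(-0.0226), np.float64(-0.0021)]
0.167 [np.float64(-0.0282), np.float64(-0.0021)]
0.133 [np.float64(-0.0339), np.float64(-0.002)]
0.1 [np.float64(-0.0395), np.float64(-0.0017)]
0.067 [np.float64(-0.0452), np.float64(-0.0012)]
0.033 [np.float64(-0.0508), np.float64(-0.0004)]
0.0 [np.float64(-0.0564), np.float64(0.0004)]
```

Call:
{"op": "servo_tool", "data": {
  "moves": [
    [0,-0.006,-0.0065,0,0,0,0.015],
    [0,-0.0115,-0.012,0,0,0,0.015],
    [0,-0.0166,-0.0166,0,0,0,0.015],
    [0,-0.0209,-0.0203,0,0,0,0.015],
    [0,-0.0253,-0.0238,0,0,0,0.015],
    [0,-0.0299,-0.0272,0,0,0,0.015],
    [0,-0.0345,-0.0305,0,0,0,0.015],
    [0,-0.0393,-0.0335,0,0,0,0.015],
    [0,-0.0441,-0.0365,0,0,0,0.015],
    [0,-0.0491,-0.0392,0,0,0,0.015]
  ]
}}

```text
t: 22.35
position: [0.501, 0.2364, 0.2866]
ee_rot: [-3.132, 0.003, -1.509]
force: [8.5, -3.7, -0.1]
width: 0.0222
gripper_force: 59.4
```

Call:
{"op": "servo_tool", "data": {
  "moves": [
    [0,-0.005,-0.0026,0,0,0,0.015],
    [0,-0.0102,-0.005,0,0,0,0.015],
    [0,-0.0154,-0.0073,0,0,0,0.015],
    [0,-0.0206,-0.0093,0,0,0,0.015],
    [0,-0.026,-0.0113,0,0,0,0.015],
    [0,-0.0314,-0.013,0,0,0,0.015],
    [0,-0.0368,-0.0145,0,0,0,0.015],
    [0,-0.0423,-0.0159,0,0,0,0.015],
    [0,-0.0479,-0.017,0,0,0,0.015],
    [0,-0.0534,-0.018,0,0,0,0.015]
  ]
}}

```text
t: 23.35
position: [0.5538, 0.24, 0.3047]
ee_rot: [-3.133, 0.004, -1.509]
force: [5.8, -1.8, -0.7]
width: 0.0222
gripper_force: 59.4
```

Call:
{"op": "servo_tool", "data": {
  "moves": [
    [0,-0.0056,-0.0008,0,0,0,0.015],
    [0,-0.0112,-0.0014,0,0,0,0.015],
    [0,-0.0169,-0.0018,0,0,0,0.015],
    [0,-0.0226,-0.0021,0,0,0,0.015],
    [0,-0.0282,-0.0021,0,0,0,0.015],
    [0,-0.0339,-0.002,0,0,0,0.015],
    [0,-0.0395,-0.0017,0,0,0,0.015],
    [0,-0.0452,-0.0012,0,0,0,0.015],
    [0,-0.0508,-0.0004,0,0,0,0.015],
    [0,-0.0564,0.0004,0,0,0,0.015],
    [0,-0.0574,0.0006,0,0,0,0.015],
    [0,-0.0574,0.0006,0,0,0,0.015]
  ]
}}

```text
t: 24.55
position: [0.6103, 0.2438, 0.3044]
ee_rot: [-3.134, 0.004, -1.508]
force: [2.7, -0.9, 7.2]
width: 0.022
gripper_force: 60.3
```

```bash
python3 lever.py
```

```text
t 24.55 q [ 0.68  0.29  0.08  0.   -1.35 -0.61] grip [-56.2 258.3 323.1] r 175.5 lever 0.01 Fpress [ 2.6 -1.   7.2] rpy [-3.134  0.004 -1.508] 0.021973759843299884
```

Call:
{"op": "servo_tool", "data": {
  "moves": [
    [0,-0.001,-0.0008,0,0,0,0.015],
    [0,-0.0015,-0.0008,0,0,0,0.015],
    [0,-0.0015,-0.0008,0,0,0,0.025],
    [0,-0.0015,-0.0008,0,0,0,0.03],
    [0,-0.0015,-0.0008,0,0,0,0.04],
    [0,-0.0015,-0.0008,0,0,0,0.055],
    [0,-0.0015,-0.0008,0,0,0,0.055],
    [0,-0.0015,-0.0008,0,0,0,0.055]
  ]
}}

```text
t: 25.35
position: [0.6106, 0.2437, 0.3033]
ee_rot: [-3.137, 0.003, -1.508]
force: [-0.1, -0.4, 0.3]
width: 0.055
gripper_force: 0.0
```

Call:
{"op": "servo_tool", "data": {
  "moves": [
    [0,-0.0015,-0.02,0,0,0,0.055],
    [0,-0.0015,-0.04,0,0,0,0.055],
    [0,-0.0015,-0.06,0,0,0,0.055],
    [0,-0.0015,-0.09,0,0,0,0.055],
    [0,0.03,-0.1,0,0,0,0.055],
    [0,0.08,-0.1,0,0,0,0.055],
    [0,0.13,-0.1,0,0,0,0.055],
    [0,0.16,-0.1,0,0,0,0.055],
    [0,0.16,-0.1,0,0,0,0.055]
  ]
}}

```text
t: 26.25
position: [0.4477, 0.2327, 0.4047]
ee_rot: [-3.134, 0.006, -1.506]
force: [-0.1, -0.6, 0.8]
width: 0.0554
gripper_force: 0.0
```

```bash
python3 - <<'E'
from h import *
from plant import grab_frame
f=grab_frame('top'); P=toP(cloud(f)); V=f['pixels'].max(-1)
m=(P[...,2]>290)&(P[...,2]<345)&(P[...,1]>215)&(P[...,0]>-100)&(V<70); 
print('lever',np.percentile(P[m],[2,50,98],axis=0).round(1).tolist(),get_state()['t'])
cv2.imwrite('pics/t5.png',f['pixels'][:,:,::-1])
E
```

```text
lever [[-67.1, 229.8, 317.9], [-58.4, 259.8, 327.2], [-47.2, 291.6, 330.8]] 26.3
```

View pics/t5.png

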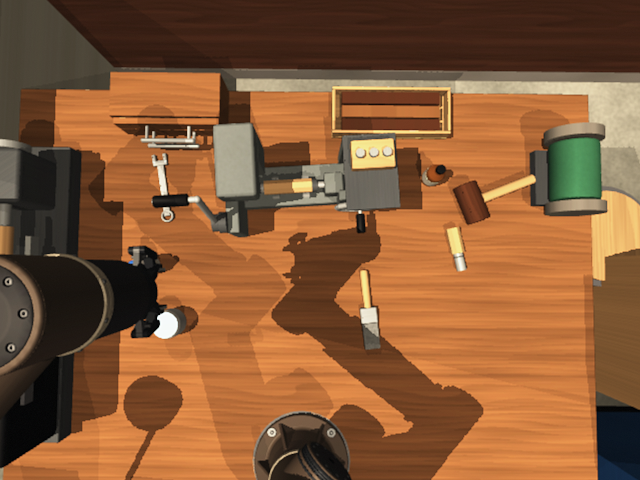

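The top view shows the handle clamped at (300,185), the lever back at its home position at (170,201), and everything else undisturbed.

```bash
python3 -c "
from plant import finish_job
print(finish_job())"
```

```text
the job is handed in; nothing more can be done
None
```

The longer handle is clamped in the press, the lever got its full stroke and about three seconds' ease back to home, and the job was handed in at about 26 s; no verdict came back.

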